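# Try two bushings on the gauge pins and reject the tight one

## Task

Two bronze bushings lie in the two lanes of the bore gauge. Slide each one along its lane towards the blue post, onto its gauge pin, until it stops, without forcing it: one goes fully home against the post, the other is too tight and stops at the pin's nose. With both tried, leave the one that fits fully home on its pin, put the tight one in the red reject tray, and leave everything else on the bench where it lies.

Things in the scene. Friction and masses are not known exactly. Their poses are not given: they have to be found in the camera images.
- gauge: Fixed; dark base 230 (own x) by 170 (own y) by 14 mm; origin under its centre. Two lanes along x, at y = +47 (left) and -47 mm (right): pairs of steel rails, 32 mm wide, tops 36 mm high, x = -75 to +85 mm. A bushing on them has its axis 50 mm high and slides to +x onto an 18 mm pin (cone nose at x = 49 mm) on a blue post (face at x = 85 mm, 36 wide, 72 high)
- pins: The two gauge pins with their blue posts, one fixed piece carried by the gauge; origin and axes as the gauge. Rigid: pushing a bushing against them should take no more than a light force (a bushing slides with about 3 N).
- bush_a: Bronze-coloured tube 36 mm in diameter, 45 mm long, 0.15 to 0.3 kg; origin at its middle, own x along its axis. Starts loose on a lane's rails, 15 to 50 mm short of the pin. One bushing has a good bore (20.7 mm), the other a tight one (15.5 mm); names, lanes and outsides do not tell which: it must be tried on the pin.
- bush_b: Bronze-coloured tube 36 mm in diameter, 45 mm long, 0.15 to 0.3 kg; origin at its middle, own x along its axis. Starts loose on a lane's rails, 15 to 50 mm short of the pin. One bushing has a good bore (20.7 mm), the other a tight one (15.5 mm); names, lanes and outsides do not tell which: it must be tried on the pin.
- left_home (a point): Point on the axis of the left lane's pin, 50 mm above the worktop: where the centre of a bushing lies when it is fully home against the blue post. Its axes are the gauge's.
- right_home (a point): Point on the axis of the right lane's pin, 50 mm above the worktop: where the centre of a bushing lies when it is fully home against the blue post. Its axes are the gauge's.
- left_stop (a point): Point on the axis of the left lane's pin, 50 mm above the worktop: where the centre of a tight bushing lies when its mouth is stopped on the nose of the pin; 34 mm nearer the open end than the home point. Its axes are the gauge's.
- right_stop (a point): Point on the axis of the right lane's pin, 50 mm above the worktop: where the centre of a tight bushing lies when its mouth is stopped on the nose of the pin; 34 mm nearer the open end than the home point. Its axes are the gauge's.
- tray: Red open reject tray fixed to the worktop, 130 mm (own x) by 170 mm (own y), 28 mm high, walls and floor about 4 mm; origin under its centre, on the worktop.
- caliper: Bystander, loose: steel caliper, 226 mm long, lying flat, origin under its middle.
- tape_roll: Bystander, loose: roll of masking tape, 104 mm across and 24 mm high, origin under its centre.
- marker: Bystander, loose: red and white marker pen, 134 mm long, 14 mm thick, origin under its middle.
Not all that is in view belongs to the job. What is shaped like the bush_a but black, pink or purple is not meant.

How it is judged:
By the outcome, as a careful person would: the job done as asked, in the order asked, and still so for the second after the job is handed in, with the robot touching nothing.
It also fails if it takes over 54 s, if anything falls off the work surface, if the arm or the gripper's body presses on something with over 40 N, if the wrist force passes 120 N, or if a joint passes its speed limit or range.

## Robot

A 6-joint arm with a two-finger parallel gripper is mounted at the origin on a cart in front of the work surface, level with it; the furniture and walls round the work are solid. World frame = base frame: x ahead of the robot, y to its left, z up, the work surface at z = 0. Lengths are in m, angles in rad, forces in N, time in s.
With the tool pointing down it reaches from about 0.225 to 0.875 m from the base axis. Payload 3.4 kg.
Tool frame: the origin (TCP) lies at the very end of the fingers, on their centre line; the grasp point (between the pads) lies 19 mm behind it; z points along the fingers, y is the line along which they close (so a half turn about z gives the same grasp; the last joint's range is limited). The gripper opens to 85 mm and grips with 20 to 120 N. Pads are 22 mm wide; open, the fingers measure 114 mm over their backs; the gripper's body (76 mm by 85 mm) begins 54 mm behind the grasp point. The pads swing forward as they close: fully open they stand 13 mm farther back than shut.
Start: joints at [1.227, 0.276, 1.505, -0, 1.361, -0.121], TCP at [0.127, 0.561, 0.231] pointing down, gripper open.
Joint ranges: [-2.89, 2.89], [-0.75, 2.08], [0.22, 2.7], [-1.18, 4.32], [0.11, 2.71], [-2.7, 2.7]. Speed limits (rad/s): [2.57, 2.57, 3.14, 3.14, 3.14, 3.14].

## Interface

Orientations are given as a unit quaternion [w, x, y, z].
In Python, from rig import manip gives the robot as it stands. The module is installed in compiled form; this text tells all that it offers.
- The arm moves only by the tool play_rows, never from a script. Its argument "motion" is a list of rows, each a list of 5 numbers: the shift along the tool's x, y, z in units of 40 mm (1.0 is 40 mm), then the turn about the tool's z in units of 10 degrees (1.0 is 10 degrees), then the finger opening in mm, from 0 to 85.4. A call has 1 to 5 rows; each row is the pose to reach, as a shift and turn from the pose commanded when the call began, along the tool's axes at that moment; what a row does not reach only later rows make up. A row lasts 1/8 s, in which the tool goes at most 62.5 mm and 10.7 degrees, less where a joint would pass 70% of its speed; a pose out of reach is approached as far as the arm can. A call with a gripper value outside its range is refused whole. The fingers move at their own pace and stop on an object; "newtons" is the grip in N (left out, the last holds). Time passes only in rows, so rows that repeat a pose let the fingers close. It gives the time, the measured TCP pose, the force, the opening and the grip force at its end, in the units of the state.
- manip.get_state(): the state, without advancing time (a new reading comes with each control period).
- manip.get_image(name): name is "side" or "top"; returns a dict with "img" (420x560x3 uint8, red, green, blue), "range_z" (420x560 float32, m along the optical axis (not along the pixel's ray), 0 where there is no reading), "fx", "fy", "cx", "cy" (pixels), "R" (3x3) and "t" (3): a world point X has camera coordinates R X + t. Camera axes: x right, y down, z forward; pixel columns grow to the right and rows downward; lengths in m; the calibration is good to about 2 mm. A picture is of the moment at which its call begins.
- manip.sign_off(): hands the job in; it is judged then, once.
The state is a dict: "clock": time; "qpos": joint angles; "qd": joint speeds; "effort": joint torques, N m; "position": TCP position; "ee_rot": TCP orientation; "contact_force": force on the tool from outside, world axes, zero at the start; "moment": the same for the moment, N m; "width": finger opening in m; "gripper_force": force on a finger pad.
Only numpy, scipy, OpenCV 4.12 (cv2) and the standard library are available. Lean on these libraries where they do the work, as an engineer would, in place of code of your own. Each camera call takes 0.05 s, during which the arm holds its last target. There are 200 camera calls.

## Working session

There is one attempt and no reset: what is moved stays moved. The work goes in short steps, Python scripts to look and compute and a tool call to move; the robot and the scene stay as the last step left them, time stands still between calls to the robot, and variables do not carry over. Pictures are saved under pics/ and viewed, at most 10 in all, crops included, and the job is handed in when it is done.

Besides the shell and the picture viewer there is one more tool, called after "Request:" by a JSON object that holds its "name" and its "arguments", one argument or row to a line. play_rows: Moves the arm, as the interface text tells. Its arguments: {"type":"object","properties":{"motion":{"type":"array","items":{"type":"array","items":{"type":"number"}}},"newtons":{"type":"number"}},"required":["motion"]}

```bash
mkdir -p pics; ls
cat > h.py <<'E'
import numpy as np, cv2
from rig import manip
def pts(d):
    z=d["range_z"]; v,u=np.mgrid[:z.shape[0],:z.shape[1]]
    P=np.stack([(u-d["cx"])/d["fx"]*z,(v-d["cy"])/d["fy"]*z,z],-1)
    W=(P-d["t"])@d["R"]   # R^T (P - t)
    W[z==0]=np.nan
    return W
def save(d,n): cv2.imwrite("pics/"+n,d["img"][:,:,::-1])
E
python3 - <<'E'
from h import *
for n in ("top","side"):
    d=manip.get_image(n); save(d,n+"0.png"); np.savez(n+"0.npz",**d)
    print(n,d["fx"],d["cx"],d["cy"],(-d["R"].T@d["t"]).round(3),d["R"].round(2).tolist())
print(manip.get_state())
E
```

```text
pics
top 399.36025111007945 279.10414505775867 201.44702244568379 [ 0.484 -0.019  1.087] [[0.03, -1.0, 0.01], [-0.99, -0.03, -0.11], [0.11, -0.0, -0.99]]
side 438.90087990611585 275.94309454376526 214.4823018362421 [ 0.417 -0.938  0.782] [[0.98, -0.19, -0.02], [-0.13, -0.59, -0.8], [0.14, 0.78, -0.61]]
{'clock': 0.1, 'qpos': array([ 1.22697613e+00,  2.76557540e-01,  1.50600534e+00,  1.15000836e-05,
        1.36069463e+00, -1.21021759e-01]), 'qd': array([-0.00065896, -0.00140931, -0.00259506,  0.00052165,  0.00029745,
       -0.00070957]), 'effort': array([ 1.25558847e-03, -4.17701054e+01, -2.46404904e+01, -2.55296291e-04,
        5.75680679e-03,  1.02271855e-05]), 'position': array([0.12690746, 0.56034382, 0.23051198]), 'ee_rot': array([-1.97208836e-04,  1.11170113e-01,  9.93801043e-01, -8.08754025e-04]), 'contact_force': array([0.13028672, 0.07482212, 0.10829862]), 'moment': array([-0.01244035,  0.03848011,  0.00869211]), 'gripper_force': 0.0, 'width': 0.08517872815358851}
```

View pics/top0.png

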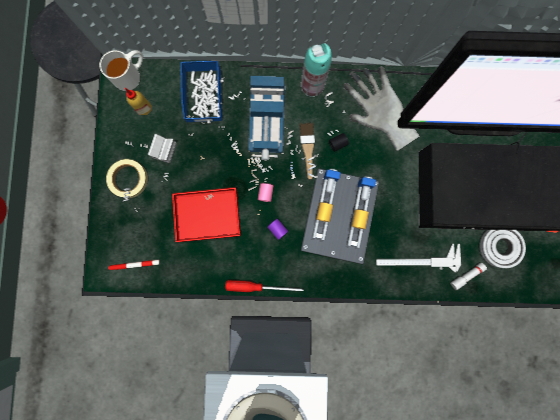

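View pics/side0.png

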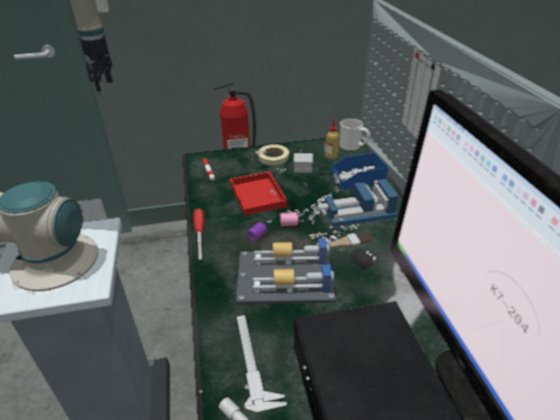

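The top view shows the gauge near (341,217) with its blue posts at (331,174) and (369,182). The bushings are at (325,212) and (360,218), and the red tray is at (206,214). The side view agrees. Next I'll measure these.

Run:
```python
from h import *
for n in ("top","side"):
    d=dict(np.load(n+"0.npz")); W=pts(d); hsv=cv2.cvtColor(d["img"],cv2.COLOR_RGB2HSV)
    H,S,V=[hsv[...,i].astype(int) for i in range(3)]
    ms={"bronze":(H>14)&(H<30)&(S>120)&(V>90),"blue":(H>100)&(H<118)&(S>150)&(V>80),"red":((H<6)|(H>174))&(S>150)&(V>100)}
    for k,m in ms.items():
        N,L,st,c=cv2.connectedComponentsWithStats(m.astype(np.uint8))
        for i in range(1,N):
            if st[i,4]<60: continue
            w=W[L==i]; w=w[np.isfinite(w[:,2])]
            if len(w)<20: continue
            med=np.median(w,0)
            if not(0.1<med[0]<0.9 and abs(med[1])<0.6): continue
            r=cv2.minAreaRect(w[:,:2].astype(np.float32))
            print(n,k,st[i,4],c[i].round(),med.round(4),"zp",np.percentile(w[:,2],[2,98]).round(4),"rect",np.round(r[0],4),np.round(r[1],4),round(r[2],1))
    # gauge base top: z ~14mm, dark near gauge
    m=(abs(W[...,2]-0.014)<0.004)&(W[...,0]>.25)&(W[...,0]<.65)&(W[...,1]>-.35)&(W[...,1]<0.0)&(S<90)
    m=cv2.morphologyEx(m.astype(np.uint8),cv2.MORPH_OPEN,np.ones((3,3)))
    N,L,st,c=cv2.connectedComponentsWithStats(cv2.dilate(m,np.ones((9,9))))
    i=1+np.argmax(st[1:,4]); w=W[(L==i)&(m>0)]
    r=cv2.minAreaRect(w[:,:2].astype(np.float32)); print(n,"base",len(w),np.median(w[:,2]),r)
    m=(abs(W[...,2])<0.2)&(W[...,0]>.25)&(W[...,0]<.5)&(W[...,1]>-.1)&(W[...,1]<0.3)&(H>40)&(H<90)
    print("table z",np.nanmedian(W[m][:,2]))
d=dict(np.load("top0.npz"))
cv2.imwrite("pics/crop.png",cv2.resize(d["img"][155:275,220:420,::-1],None,fx=4,fy=4,interpolation=cv2.INTER_CUBIC))
```

```text
top bronze 187 [136. 101.] [0.8479 0.3544 0.0825] zp [0.0577 0.0967] rect [0.8666 0.3737] [0.0728 0.039 ] 47.2
top bronze 244 [324. 212.] [ 0.5745 -0.138   0.0646] zp [0.0156 0.0706] rect [ 0.5759 -0.1401] [0.0326 0.0466] 79.2
top bronze 244 [360. 219.] [ 0.5579 -0.2301  0.0647] zp [0.0384 0.0705] rect [ 0.5587 -0.232 ] [0.0333 0.0441] 78.8
top blue 192 [490. 123.] [ 0.7823 -0.5093  0.1829] zp [0.1773 0.189 ] rect [ 0.7822 -0.5162] [0.314 0.003] 89.9
top blue 115 [332. 174.] [ 0.6714 -0.1565  0.0709] zp [0.0419 0.0742] rect [ 0.6796 -0.1603] [0.0349 0.0354] 79.2
top blue 111 [368. 182.] [ 0.6537 -0.2491  0.0709] zp [0.0544 0.0749] rect [ 0.6544 -0.2502] [0.0341 0.0198] 82.6
top red 3072 [206. 215.] [0.5623 0.1764 0.0043] zp [-0.0001  0.0294] rect [0.5637 0.1763] [0.1342 0.1785] 7.0
top red 86 [117. 267.] [0.4167 0.4039 0.012 ] zp [0.0043 0.0152] rect [0.4168 0.4055] [0.0131 0.0499] 9.7
top red 347 [242. 286.] [0.3768 0.0689 0.0244] zp [0.0153 0.0301] rect [0.376  0.0677] [0.0974 0.027 ] 88.6
top base 3017 0.01395095979348384 ((0.5608665347099304, -0.18645493686199188), (0.1699312925338745, 0.21027325093746185), 79.29808044433594)
table z 0.0029209962104002523
side bronze 156 [333. 142.] [0.8576 0.3479 0.0698] zp [0.0122 0.0978] rect [0.8552 0.3524] [0.025  0.0356] 79.9
side bronze 68 [283. 281.] [ 0.5566 -0.2479  0.0543] zp [0.0474 0.0601] rect [ 0.5574 -0.2484] [0.0055 0.0388] 76.4
side red 1294 [257. 191.] [0.5648 0.1876 0.0071] zp [0.0034 0.0316] rect [0.567  0.1957] [0.1452 0.2203] 6.9
side red 208 [198. 219.] [0.3784 0.0635 0.0255] zp [0.0046 0.031 ] rect [0.3774 0.0825] [0.127  0.0278] 87.8
side base 2511 0.015439073723667545 ((0.5592911243438721, -0.18636952340602875), (0.16828271746635437, 0.20673753321170807), 79.40441131591797)
table z 0.004890749435897206
```

View pics/crop.png

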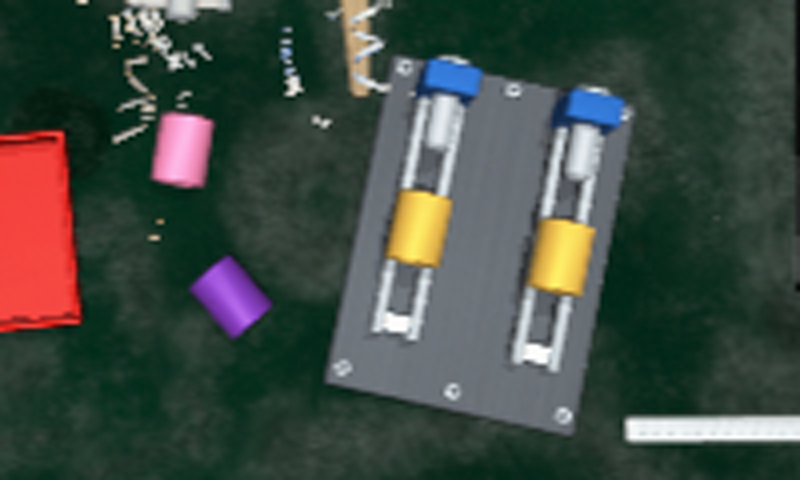

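The crop shows both bushings short of their pins, the left at crop (418,228) and the right at (562,257). My base mask was cut off at x=0.65, so I'll redo that once, then move.

```bash
cat >> h.py <<'E'
from scipy.spatial.transform import Rotation as Ro
import json,sys
def G():
    g=json.load(open("g.json")); c=np.array(g["c"]); a=g["yaw"]
    return c,a,np.array([[np.cos(a),-np.sin(a)],[np.sin(a),np.cos(a)]])
def g2w(x,y,z):
    c,a,R=G(); return np.r_[c+R@[x,y],z]
def w2g(p):
    c,a,R=G(); p=np.asarray(p); return np.r_[R.T@(p[:2]-c),p[2]*1.0]
def shift(world,yaw_y=None):
    """row units to bring TCP to world; yaw_y: wanted heading of tool y (rad, mod pi)"""
    s=manip.get_state(); w,x,y,z=s["ee_rot"]; R=Ro.from_quat([x,y,z,w]).as_matrix()
    u=R.T@(np.asarray(world)-s["position"])/0.04
    t=0
    if yaw_y is not None:
        h=np.arctan2(R[1,1],R[0,1]); d=(yaw_y-h+np.pi/2)%np.pi-np.pi/2; t=-np.degrees(d)/10
    return np.r_[u,t].round(3)
E
python3 - <<'E'
from h import *
best=[]
for n in ("top","side"):
    d=dict(np.load(n+"0.npz")); W=pts(d); S=cv2.cvtColor(d["img"],cv2.COLOR_RGB2HSV)[...,1]
    m=(abs(W[...,2]-0.0145)<0.004)&(W[...,0]>.4)&(W[...,0]<.75)&(W[...,1]>-.35)&(W[...,1]<-0.05)&(S<90)
    m=cv2.morphologyEx(m.astype(np.uint8),cv2.MORPH_OPEN,np.ones((3,3)))
    N,L,st,c=cv2.connectedComponentsWithStats(cv2.dilate(m,np.ones((9,9))))
    i=1+np.argmax(st[1:,4]); w=W[(L==i)&(m>0)]
    r=cv2.minAreaRect(w[:,:2].astype(np.float32)); print(n,r); best.append(r)
r=best[0]; json.dump({"c":list(map(float,r[0])),"yaw":float(np.radians(r[2]-90))},open("g.json","w"))
d=dict(np.load("top0.npz")); W=pts(d); hsv=cv2.cvtColor(d["img"],cv2.COLOR_RGB2HSV)
H,S,V=[hsv[...,i].astype(int) for i in range(3)]
for k,m in {"bush":(H>14)&(H<30)&(S>120)&(V>90),"post":(H>100)&(H<118)&(S>150)&(V>80)}.items():
    m=m&(W[...,0]>.4)&(W[...,0]<.75)&(W[...,1]>-.35)&(W[...,1]<-.05)&(W[...,2]>(.055 if k=="bush" else .068))
    N,L,st,c=cv2.connectedComponentsWithStats(m.astype(np.uint8))
    for i in range(1,N):
        if st[i,4]<40: continue
        g=np.array([w2g(p) for p in W[L==i]]); print(k,np.percentile(g,[1,50,99],axis=0).round(4).tolist())
c,a,R=G()
print(shift(g2w(-.055,.047,.14),a+np.pi/2),g2w(-.055,.047,.14))
E
```

```text
top ((0.5703610181808472, -0.18818248808383942), (0.16979998350143433, 0.2295735627412796), 79.29808044433594)
side ((0.5708300471305847, -0.1897793710231781), (0.16860395669937134, 0.23071736097335815), 78.84724426269531)
bush [[-0.0265, 0.032, 0.0556], [-0.0043, 0.0487, 0.065], [0.0175, 0.0634, 0.071]]
bush [[-0.0251, -0.0614, 0.056], [-0.0037, -0.0443, 0.0654], [0.0186, -0.0302, 0.0707]]
post [[0.0856, 0.0307, 0.0688], [0.0945, 0.0472, 0.0713], [0.1038, 0.0646, 0.075]]
post [[0.0851, -0.0613, 0.0684], [0.0942, -0.0454, 0.0712], [0.1048, -0.0293, 0.075]]
[-13.531 -14.672   2.284  -0.206] [ 0.52504553 -0.1317865   0.14      ]
```

Request:
{"name": "play_rows", "arguments": {
  "motion": [
    [-5, -5.4, 0.8, 0, 0],
    [-5, -5.4, 0.8, 0, 0],
    [-5, -5.4, 0.8, 0, 0],
    [-5, -5.4, 0.8, 0, 0],
    [-5, -5.4, 0.8, 0, 0]
  ]
}}

```text
clock: 0.72
position: [0.2747, 0.3036, 0.1988]
ee_rot: [-0.0, 0.112, 0.994, -0.0]
contact_force: [0.1, 0.5, -0.7]
width: 0.0002
gripper_force: 0.0
```

Request:
{"name": "play_rows", "arguments": {
  "motion": [
    [-5, -5.4, 0.8, 0, 0],
    [-5, -5.4, 0.8, 0, 0],
    [-5, -5.4, 0.8, 0, 0],
    [-5, -5.4, 0.8, 0, 0],
    [-5, -5.4, 0.8, 0, 0]
  ]
}}

```text
clock: 1.35
position: [0.4225, 0.0488, 0.1669]
ee_rot: [-0.0, 0.112, 0.994, -0.0]
contact_force: [0.6, 0.8, 0.1]
width: -0.0001
gripper_force: 0.0
```

Request:
{"name": "play_rows", "arguments": {
  "motion": [
    [-3.5, -3.85, 0.65, -0.2, 0],
    [-3.5, -3.85, 0.65, -0.2, 0],
    [-3.5, -3.85, 0.65, -0.2, 0],
    [-3.5, -3.85, 0.65, -0.2, 0],
    [-3.5, -3.85, 0.65, -0.2, 0]
  ]
}}

```text
clock: 1.98
position: [0.5241, -0.1307, 0.1404]
ee_rot: [-0.001, 0.095, 0.995, 0.0]
contact_force: [-0.7, 0.6, 0.4]
width: 0.0
gripper_force: 0.0
```

```bash
cat > s.py <<'E'
from h import *
c,a,R=G(); s=manip.get_state()
print("t",s["clock"],"g",w2g(s["position"]).round(4),"F",(R.T@s["contact_force"][:2]).round(2),s["contact_force"][2].round(2),"w",s["width"],s["gripper_force"])
if len(sys.argv)>3: print(shift(g2w(*map(float,sys.argv[1:4])),a+np.pi/2))
E
python3 s.py -.055 .047 .042
```

```text
t 1.975 g [-0.0561  0.0479  0.1404] F [-0.79  0.46] 0.45 w 4.302811708609925e-05 0.0
[-0.031 -0.023  2.461 -0.018]
```

Request:
{"name": "play_rows", "arguments": {
  "motion": [
    [0, 0, 1.2, 0, 0],
    [-0.03, -0.02, 2.4, 0, 0],
    [-0.03, -0.02, 2.45, 0, 0],
    [-0.2, -0.02, 2.45, 0, 0],
    [-0.4, -0.02, 2.45, 0, 0]
  ]
}}

```text
clock: 2.6
position: [0.542, -0.134, 0.0456]
ee_rot: [0.002, 0.094, 0.996, -0.001]
contact_force: [0.3, -0.1, 0.3]
width: -0.0002
gripper_force: 0.0
```

Request:
{"name": "play_rows", "arguments": {
  "motion": [
    [-0.12, 0, 0, 0, 0],
    [-0.24, 0, 0, 0, 0],
    [-0.36, 0, 0, 0, 0],
    [-0.44, 0, 0, 0, 0],
    [-0.5, 0, 0, 0, 0]
  ]
}}

```text
clock: 3.22
position: [0.5594, -0.1375, 0.0432]
ee_rot: [-0.0, 0.094, 0.996, 0.0]
contact_force: [-2.8, 0.8, 3.0]
width: -0.0001
gripper_force: 1.3
```

```bash
python3 s.py -.01 .047 .042
```

```text
t 3.225 g [-0.0202  0.0478  0.0432] F [-2.89  0.25] 3.02 w -0.00014133704285306206 1.3045493766549043
[-0.254 -0.019  0.03  -0.006]
```

Request:
{"name": "play_rows", "arguments": {
  "motion": [
    [-0.07, -0.01, 0, 0, 0],
    [-0.14, -0.01, 0, 0, 0],
    [-0.21, -0.01, 0, 0, 0],
    [-0.28, -0.01, 0, 0, 0],
    [-0.34, -0.01, 0, 0, 0]
  ]
}}

```text
clock: 3.85
position: [0.573, -0.1406, 0.0432]
ee_rot: [0.0, 0.094, 0.996, -0.0]
contact_force: [-1.4, -0.0, 0.6]
width: 0.0002
gripper_force: 0.7
```

```bash
python3 s.py 0 .047 .042
```

```text
t 3.85 g [-0.0062  0.0473  0.0432] F [-1.34 -0.3 ] 0.55 w 0.00018954027471371397 0.7275565242161974
[-0.156 -0.007  0.03  -0.006]
```

Request:
{"name": "play_rows", "arguments": {
  "motion": [
    [-0.04, 0, 0, 0, 0],
    [-0.08, 0, 0, 0, 0],
    [-0.12, 0, 0, 0, 0],
    [-0.15, 0, 0, 0, 0],
    [-0.15, 0, 0, 0, 0]
  ]
}}

```text
clock: 4.47
position: [0.5789, -0.1416, 0.0433]
ee_rot: [0.0, 0.094, 0.996, 0.0]
contact_force: [-0.6, -0.8, -0.5]
width: 0.0002
gripper_force: 0.4
```

```bash
python3 s.py 0 .047 .042
```

```text
t 4.475 g [-0.0003  0.0474  0.0433] F [-0.44 -0.95] -0.54 w 0.00015478734268616095 0.4259371105581522
[-0.007 -0.009  0.032 -0.006]
```

Request:
{"name": "play_rows", "arguments": {
  "motion": [
    [-0.04, 0, 0, 0, 0],
    [-0.08, 0, 0, 0, 0],
    [-0.12, 0, 0, 0, 0],
    [-0.16, 0, 0, 0, 0],
    [-0.2, 0, 0, 0, 0]
  ]
}}

```text
clock: 5.1
position: [0.5866, -0.1431, 0.0433]
ee_rot: [0.0, 0.094, 0.996, 0.0]
contact_force: [-1.8, -0.1, 0.2]
width: -0.0003
gripper_force: 0.7
```

```bash
cat > b.py <<'E'
from h import *
d=manip.get_image("top"); save(d,sys.argv[1]); W=pts(d); hsv=cv2.cvtColor(d["img"],cv2.COLOR_RGB2HSV)
H,S,V=[hsv[...,i].astype(int) for i in range(3)]
m=(H>14)&(H<30)&(S>120)&(V>60)&(W[...,0]>.35)&(W[...,0]<.72)&(W[...,1]>-.35)&(W[...,1]<.3)
N,L,st,c=cv2.connectedComponentsWithStats(m.astype(np.uint8))
for i in range(1,N):
    if st[i,4]<25: continue
    w=W[L==i]; g=np.array([w2g(p) for p in w]); print(st[i,4],c[i].round(),"g x/y/z 2,50,98%",np.percentile(g,[2,50,98],axis=0).round(4).tolist(),"world",np.median(w,0).round(3))
E
python3 s.py 0 .047 .042; python3 b.py t1.png
```

```text
t 5.1 g [0.0076 0.0473 0.0433] F [-1.77 -0.43] 0.19 w -0.00033055839826431937 0.7323439390165731
[ 0.19  -0.009  0.032 -0.006]
150 [359. 222.] g x/y/z 2,50,98% [[-0.0251, -0.061, 0.0396], [-0.0124, -0.0421, 0.0644], [0.0021, -0.0296, 0.0702]] world [ 0.55  -0.227  0.064]
```

Request:
{"name": "play_rows", "arguments": {
  "motion": [
    [-0.1, 0, 0, 0, 0],
    [-0.18, 0, 0, 0, 0],
    [-0.26, 0, 0, 0, 0],
    [-0.32, 0, 0, 0, 0],
    [-0.36, 0, 0, 0, 0]
  ]
}}

```text
clock: 5.78
position: [0.6008, -0.1458, 0.0432]
ee_rot: [-0.0, 0.094, 0.996, 0.0]
contact_force: [-1.2, 0.3, 0.6]
width: -0.0002
gripper_force: 0.8
```

Request:
{"name": "play_rows", "arguments": {
  "motion": [
    [-0.03, 0, 0, 0, 0],
    [-0.05, 0, 0, 0, 0],
    [-0.07, 0, 0, 0, 0],
    [-0.09, 0, 0, 0, 0],
    [-0.1, 0, 0, 0, 0]
  ]
}}

```text
clock: 6.4
position: [0.6046, -0.1465, 0.0433]
ee_rot: [0.0, 0.094, 0.996, 0.0]
contact_force: [-0.9, -0.1, 0.3]
width: 0.0002
gripper_force: 0.7
```

```bash
python3 s.py 0.03 .047 .042
```

```text
t 6.4 g [0.0259 0.0474 0.0433] F [-0.84 -0.28] 0.35 w 0.00024099676184959466 0.7284719817107543
[-0.102 -0.009  0.033 -0.006]
```

Request:
{"name": "play_rows", "arguments": {
  "motion": [
    [-0.03, 0, 0, 0, 0],
    [-0.05, 0, 0, 0, 0],
    [-0.07, 0, 0, 0, 0],
    [-0.09, 0, 0, 0, 0],
    [-0.1, 0, 0, 0, 0]
  ]
}}

```text
clock: 7.02
position: [0.6086, -0.1473, 0.0433]
ee_rot: [0.0, 0.094, 0.996, 0.0]
contact_force: [-2.3, -0.1, 0.8]
width: -0.0001
gripper_force: 0.7
```

```bash
python3 s.py 0.03 .047 .042
```

```text
t 7.025 g [0.03   0.0473 0.0433] F [-2.28 -0.49] 0.84 w -0.0001260478749049316 0.7363574753981084
[-0.001 -0.008  0.032 -0.006]
```

Request:
{"name": "play_rows", "arguments": {
  "motion": [
    [-0.02, 0, 0, 0, 0],
    [-0.03, 0, 0, 0, 0],
    [-0.04, 0, 0, 0, 0],
    [-0.05, 0, 0, 0, 0],
    [-0.06, 0, 0, 0, 0]
  ]
}}

```text
clock: 7.65
position: [0.6091, -0.1474, 0.0431]
ee_rot: [-0.002, 0.094, 0.996, 0.0]
contact_force: [-6.8, 0.3, 3.7]
width: -0.0004
gripper_force: 3.2
```

```bash
python3 s.py 0.03 .047 .042
python3 - <<'E'
from h import *
d=manip.get_image("side"); cv2.imwrite("pics/s2.png",cv2.resize(d["img"][200:330,200:380,::-1],None,fx=4,fy=4,interpolation=cv2.INTER_CUBIC))
E
```

```text
t 7.65 g [0.0305 0.0473 0.0431] F [-6.74 -0.99] 3.71 w -0.0004054648772106649 3.240637321723625
[ 0.013 -0.008  0.028 -0.005]
```

View pics/s2.png

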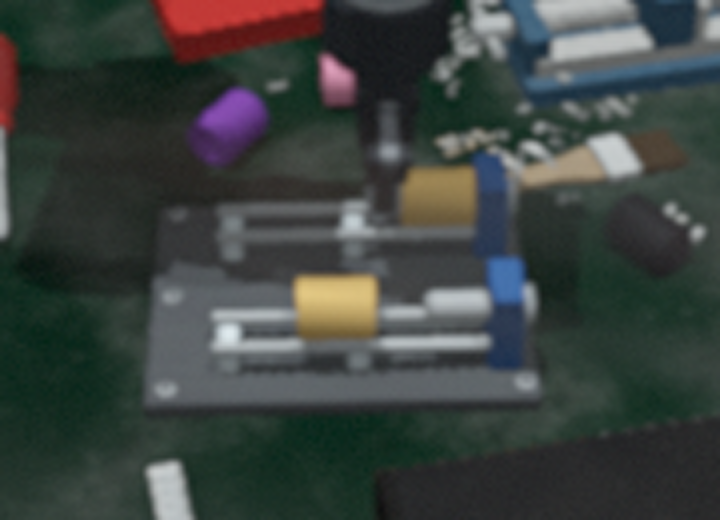

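The side crop shows the left bushing at (438,195) flush against its blue post, and the force rose to 6.8 N there, so this one fits. Now I'll try the right one.

Request:
{"name": "play_rows", "arguments": {
  "motion": [
    [0.4, 0, 0, 0, 0],
    [1.0, 0, -1.3, 0, 0],
    [1.8, -0.8, -1.6, 0, 0],
    [2.05, -2.0, -1.6, 0, 0],
    [2.05, -2.35, -1.6, 0, 0]
  ]
}}

```text
clock: 8.32
position: [0.5134, -0.2273, 0.1084]
ee_rot: [0.002, 0.095, 0.995, -0.001]
contact_force: [0.3, -0.4, 0.3]
width: -0.0001
gripper_force: 0.0
```

Request:
{"name": "play_rows", "arguments": {
  "motion": [
    [0, 0, 0, 0, 0],
    [0, 0, 0, 0, 0]
  ]
}}

```text
clock: 8.57
position: [0.5135, -0.2239, 0.107]
ee_rot: [0.0, 0.094, 0.996, 0.0]
contact_force: [-0.6, 1.0, 0.2]
width: 0.0002
gripper_force: 0.0
```

```bash
python3 s.py -.048 -.047 .043; python3 b.py t2.png
```

```text
t 8.575 g [-0.0492 -0.0457  0.107 ] F [-0.75  0.88] 0.19 w 0.0001561594123558139 0.0
[-0.03  -0.034  1.601 -0.004]
244 [329. 187.] g x/y/z 2,50,98% [[0.0402, 0.0326, 0.0144], [0.0607, 0.0496, 0.0644], [0.0833, 0.0641, 0.0703]] world [ 0.639 -0.15   0.064]
196 [359. 217.] g x/y/z 2,50,98% [[-0.0242, -0.0612, 0.0524], [0.0008, -0.0405, 0.0647], [0.0182, -0.0293, 0.071]] world [ 0.563 -0.227  0.065]
```

Request:
{"name": "play_rows", "arguments": {
  "motion": [
    [0, -0.03, 1.0, 0, 0],
    [0, -0.03, 1.6, 0, 0],
    [-0.1, -0.03, 1.6, 0, 0],
    [-0.25, -0.03, 1.6, 0, 0],
    [-0.35, -0.03, 1.6, 0, 0]
  ]
}}

```text
clock: 9.25
position: [0.5279, -0.2289, 0.0446]
ee_rot: [0.001, 0.093, 0.996, -0.001]
contact_force: [-1.7, -0.1, 1.3]
width: 0.0
gripper_force: 1.0
```

Request:
{"name": "play_rows", "arguments": {
  "motion": [
    [-0.1, 0, 0, 0, 0],
    [-0.2, 0, 0, 0, 0],
    [-0.3, 0, 0, 0, 0],
    [-0.38, 0, 0, 0, 0],
    [-0.45, 0, 0, 0, 0]
  ]
}}

```text
clock: 9.88
position: [0.5441, -0.232, 0.0432]
ee_rot: [-0.0, 0.094, 0.996, 0.0]
contact_force: [-2.2, 0.0, 0.3]
width: -0.0001
gripper_force: 0.9
```

```bash
python3 s.py -.0035 -.047 .043
```

```text
t 9.875 g [-0.0177 -0.0479  0.0432] F [-2.12 -0.37] 0.35 w -7.398382485934583e-05 0.9227551489493635
[-0.355  0.023  0.005 -0.007]
```

Request:
{"name": "play_rows", "arguments": {
  "motion": [
    [-0.07, 0.02, 0, 0, 0],
    [-0.14, 0.02, 0, 0, 0],
    [-0.2, 0.02, 0, 0, 0],
    [-0.25, 0.02, 0, 0, 0],
    [-0.28, 0.02, 0, 0, 0]
  ]
}}

```text
clock: 10.5
position: [0.5553, -0.2332, 0.0432]
ee_rot: [0.0, 0.094, 0.996, 0.0]
contact_force: [-1.9, 0.3, -0.4]
width: 0.0001
gripper_force: 0.5
```

Request:
{"name": "play_rows", "arguments": {
  "motion": [
    [-0.02, 0, 0, 0, 0],
    [-0.04, 0, 0, 0, 0],
    [-0.06, 0, 0, 0, 0],
    [-0.08, 0, 0, 0, 0],
    [-0.1, 0, 0, 0, 0]
  ]
}}

```text
clock: 11.12
position: [0.5589, -0.2338, 0.0433]
ee_rot: [-0.0, 0.094, 0.996, 0.0]
contact_force: [-2.4, 0.0, -0.7]
width: 0.0001
gripper_force: 1.1
```

```bash
python3 s.py -.0035 -.047 .043
```

```text
t 11.125 g [-0.0028 -0.047   0.0433] F [-2.39 -0.42] -0.74 w 7.148596550250722e-05 1.0737267525109928
[ 0.017  0.     0.006 -0.006]
```

Request:
{"name": "play_rows", "arguments": {
  "motion": [
    [-0.015, 0, 0, 0, 0],
    [-0.03, 0, 0, 0, 0],
    [-0.04, 0, 0, 0, 0],
    [-0.05, 0, 0, 0, 0],
    [-0.05, 0, 0, 0, 0]
  ]
}}

```text
clock: 11.75
position: [0.559, -0.2339, 0.0431]
ee_rot: [-0.002, 0.094, 0.996, 0.0]
contact_force: [-6.6, 0.6, 3.1]
width: -0.0
gripper_force: 3.2
```

```bash
python3 s.py -.0035 -.047 .043
python3 - <<'E'
from h import *
d=manip.get_image("side"); cv2.imwrite("pics/s3.png",cv2.resize(d["img"][200:330,200:380,::-1],None,fx=4,fy=4,interpolation=cv2.INTER_CUBIC))
E
```

```text
t 11.75 g [-0.0027 -0.047   0.0431] F [-6.58 -0.59] 3.14 w -4.184578549807737e-05 3.1924234042435273
[ 0.02   0.001  0.003 -0.004]
```

View pics/s3.png

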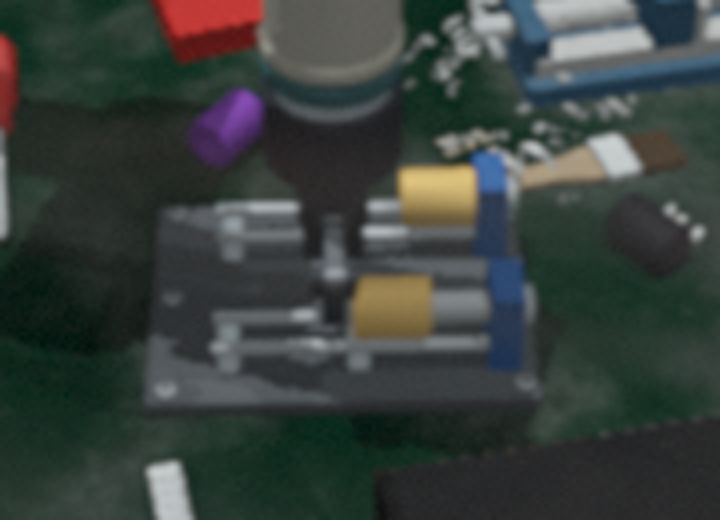

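The side crop shows the right bushing at (393,307) stopped with the pin still showing, and 6.6 N at the stop point. It is the tight one. I'll grasp it and carry it to the tray.

Request:
{"name": "play_rows", "arguments": {
  "motion": [
    [0.3, 0, 0, 0, 0],
    [0.3, 0, -1.2, 0, 30],
    [0.2, 0, -1.9, 0, 65],
    [-0.7, 0, -1.9, 0, 65],
    [-0.7, 0, -1.9, 0, 65]
  ]
}}

```text
clock: 12.42
position: [0.5916, -0.2404, 0.1203]
ee_rot: [0.003, 0.094, 0.996, -0.001]
contact_force: [-0.1, -0.6, -1.1]
width: 0.0649
gripper_force: 0.0
```

Request:
{"name": "play_rows", "arguments": {
  "motion": [
    [0, 0, 0, 0, 65],
    [0, 0, 0, 0, 65]
  ]
}}

```text
clock: 12.68
position: [0.5877, -0.2391, 0.1189]
ee_rot: [-0.0, 0.094, 0.996, 0.0]
contact_force: [0.1, 0.4, -0.2]
width: 0.065
gripper_force: 0.0
```

```bash
python3 s.py .028 -.047 .033
```

```text
t 12.675 g [ 0.0265 -0.0468  0.1189] F [0.   0.43] -0.2 w 0.06502722727430793 0.0
[-0.041 -0.005  2.146 -0.007]
```

Request:
{"name": "play_rows", "arguments": {
  "motion": [
    [-0.03, 0, 1.2, 0, 65],
    [-0.03, 0, 2.0, 0, 65],
    [-0.03, 0, 2.1, 0, 65],
    [-0.03, 0, 2.1, 0, 65],
    [-0.03, 0, 2.1, 0, 42]
  ],
  "newtons": 30
}}

```text
clock: 13.3
position: [0.5908, -0.2404, 0.037]
ee_rot: [0.002, 0.094, 0.996, -0.001]
contact_force: [0.4, 0.2, 0.0]
width: 0.0479
gripper_force: 0.0
```

Request:
{"name": "play_rows", "arguments": {
  "motion": [
    [0, 0, 0, 0, 30],
    [0, 0, 0, 0, 30],
    [0, 0, 0, 0, 30],
    [0, 0, 0, 0, 30]
  ]
}}

```text
clock: 13.8
position: [0.5911, -0.2381, 0.0374]
ee_rot: [0.002, 0.094, 0.996, 0.001]
contact_force: [1.7, 4.7, 5.4]
width: 0.0347
gripper_force: 30.1
```

```bash
python3 s.py .028 -.047 .033
```

```text
t 13.8 g [ 0.0296 -0.0452  0.0374] F [0.82 4.9 ] 5.36 w 0.03467189997890888 30.112029984229594
[ 0.041 -0.045  0.11  -0.012]
```

Width reads 34.7 mm rather than 36, so the pads are holding above the axis. I'll open, go about 7 mm lower and re-grip, shifted 1.5 mm sideways.

Request:
{"name": "play_rows", "arguments": {
  "motion": [
    [0, 0, 0, 0, 60],
    [0, 0.04, 0, 0, 60],
    [0, 0.04, 0.18, 0, 60],
    [0, 0.04, 0.18, 0, 50],
    [0, 0.04, 0.18, 0, 40]
  ]
}}

```text
clock: 14.42
position: [0.5898, -0.2383, 0.0277]
ee_rot: [-0.0, 0.094, 0.996, 0.0]
contact_force: [0.7, 0.6, -0.3]
width: 0.0403
gripper_force: 0.0
```

Request:
{"name": "play_rows", "arguments": {
  "motion": [
    [0, 0, 0, 0, 30],
    [0, 0, 0, 0, 30],
    [0, 0, 0, 0, 30],
    [0, 0, 0, 0, 30]
  ]
}}

```text
clock: 14.92
position: [0.59, -0.2378, 0.028]
ee_rot: [-0.0, 0.094, 0.996, 0.0]
contact_force: [0.2, 2.7, 0.5]
width: 0.0353
gripper_force: 30.2
```

```bash
python3 s.py .028 -.047 .033
```

```text
t 14.925 g [ 0.0285 -0.0451  0.028 ] F [-0.26  2.66] 0.46 w 0.0352761490170325 30.184648574941093
[ 0.012 -0.046 -0.124 -0.007]
```

Request:
{"name": "play_rows", "arguments": {
  "motion": [
    [0.1, 0, 0, 0, 30],
    [0.25, 0, 0, 0, 30],
    [0.25, 0, -0.5, 0, 30],
    [0.25, 0, -1.5, 0, 30],
    [0.25, 0, -3.0, 0, 30]
  ],
  "newtons": 40
}}

```text
clock: 15.55
position: [0.5774, -0.236, 0.1466]
ee_rot: [-0.003, 0.094, 0.996, 0.001]
contact_force: [0.4, -0.8, -2.1]
width: 0.0349
gripper_force: 40.4
```

```bash
python3 s.py .028 -.047 .033; python3 b.py t3.png; python3 -c "
from h import *
c,a,R=G(); print(shift([.564,.176,.14],np.radians(97)),shift([.564,.176,.14]))"
```

```text
t 15.55 g [ 0.0158 -0.0456  0.1466] F [ 0.59 -0.7 ] -2.1 w 0.034945923032839984 40.40126393199898
[-0.326 -0.036  2.837 -0.007]
247 [329. 187.] g x/y/z 2,50,98% [[0.0401, 0.0326, 0.0134], [0.0606, 0.0497, 0.0642], [0.0833, 0.0641, 0.0698]] world [ 0.639 -0.15   0.064]
31 [367. 214.] g x/y/z 2,50,98% [[-0.006, -0.0495, 0.0999], [-0.0024, -0.0355, 0.1774], [0.0101, -0.0299, 0.186]] world [ 0.561 -0.223  0.177]
[ 2.392 10.097  0.356 -1.776] [ 2.392 10.097  0.356  0.   ]
```

Request:
{"name": "play_rows", "arguments": {
  "motion": [
    [0.1, 0.6, -0.2, 0, 30],
    [0.4, 1.8, -0.2, 0, 30],
    [0.7, 3.1, -0.2, 0, 30],
    [1.0, 4.3, -0.2, 0, 30],
    [1.3, 5.5, -0.2, 0, 30]
  ]
}}

```text
clock: 16.23
position: [0.568, -0.0084, 0.1547]
ee_rot: [-0.002, 0.094, 0.996, -0.0]
contact_force: [0.5, 0.4, -2.5]
width: 0.0346
gripper_force: 40.5
```

Request:
{"name": "play_rows", "arguments": {
  "motion": [
    [0.4, 1.3, 0, 0, 30],
    [0.7, 2.6, 0, 0, 30],
    [0.9, 3.7, 0, 0, 30],
    [1.05, 4.4, 0, 0, 30],
    [1.1, 4.6, 0, 0, 30]
  ]
}}

```text
clock: 16.85
position: [0.5593, 0.18, 0.1548]
ee_rot: [-0.002, 0.092, 0.996, -0.001]
contact_force: [-0.4, -0.9, -1.4]
width: 0.0346
gripper_force: 40.5
```

```bash
python3 s.py; python3 -c "
from h import *
print(shift([.564,.176,.010]),manip.get_state()['position'])"
```

```text
t 16.85 g [-0.0792  0.3598  0.1548] F [-0.25 -1.01] -1.38 w 0.03455575733455327 40.53824353963137
[-0.145 -0.073  3.619  0.   ] [0.55930132 0.18003763 0.1547664 ]
```

Request:
{"name": "play_rows", "arguments": {
  "motion": [
    [-0.1, -0.05, 1.0, 0, 30],
    [-0.1, -0.05, 2.0, 0, 30],
    [-0.1, -0.05, 2.8, 0, 30],
    [-0.1, -0.05, 3.2, 0, 30],
    [-0.1, -0.05, 3.4, 0, 30]
  ]
}}

```text
clock: 17.48
position: [0.5645, 0.1751, 0.0193]
ee_rot: [-0.001, 0.094, 0.996, -0.0]
contact_force: [0.3, 0.1, -2.4]
width: 0.0346
gripper_force: 40.5
```

Request:
{"name": "play_rows", "arguments": {
  "motion": [
    [0, 0, 0.08, 0, 30],
    [0, 0, 0.15, 0, 30],
    [0, 0, 0.22, 0, 30],
    [0, 0, 0.25, 0, 30],
    [0, 0, 0.25, 0, 30]
  ]
}}

```text
clock: 18.1
position: [0.5649, 0.1759, 0.0102]
ee_rot: [0.0, 0.094, 0.996, 0.0]
contact_force: [-0.1, 0.7, -2.1]
width: 0.0348
gripper_force: 40.5
```

```bash
python3 s.py
```

```text
t 18.1 g [-0.0729  0.3567  0.0102] F [-0.2  0.7] -2.08 w 0.034821593171740335 40.51657103584148
```

Request:
{"name": "play_rows", "arguments": {
  "motion": [
    [0, 0, 0.06, 0, 30],
    [0, 0, 0.12, 0, 30],
    [0, 0, 0.12, 0, 30],
    [0, 0, 0.12, 0, 40],
    [0, 0, 0.12, 0, 44]
  ]
}}

```text
clock: 18.73
position: [0.5653, 0.1759, 0.0057]
ee_rot: [0.0, 0.094, 0.996, 0.0]
contact_force: [0.1, 0.3, 0.5]
width: 0.0437
gripper_force: 0.0
```

Request:
{"name": "play_rows", "arguments": {
  "motion": [
    [0, 0, 0, 0, 55],
    [0, 0, 0, 0, 60],
    [0, 0, -0.6, 0, 60],
    [0, 0, -1.8, 0, 60],
    [0, 0, -3.3, 0, 60]
  ]
}}

```text
clock: 19.35
position: [0.5639, 0.1755, 0.1375]
ee_rot: [-0.001, 0.094, 0.996, -0.0]
contact_force: [1.9, 1.2, 0.2]
width: 0.0601
gripper_force: 0.0
```

Request:
{"name": "play_rows", "arguments": {
  "motion": [
    [0.8, 0, -1.2, 0, 60],
    [2.0, 0, -1.5, 0, 60],
    [3.2, 0, -1.5, 0, 60],
    [4, 0, -1.5, 0, 60],
    [4, 0, -1.5, 0, 60]
  ]
}}

```text
clock: 19.98
position: [0.4052, 0.2058, 0.1976]
ee_rot: [-0.0, 0.093, 0.996, 0.0]
contact_force: [0.6, -0.8, -0.2]
width: 0.0601
gripper_force: 0.0
```

```bash
python3 s.py; python3 b.py t4.png
python3 - <<'E'
from h import *
save(manip.get_image("side"),"s4.png")
E
```

```text
t 19.975 g [-0.2354  0.3565  0.1976] F [ 0.69 -0.69] -0.18 w 0.06012997695129793 0.0
244 [329. 187.] g x/y/z 2,50,98% [[0.0403, 0.0326, 0.0139], [0.0608, 0.0495, 0.0644], [0.0831, 0.0642, 0.0706]] world [ 0.639 -0.15   0.064]
216 [205. 213.] g x/y/z 2,50,98% [[-0.0941, 0.3384, 0.0265], [-0.073, 0.3523, 0.037], [-0.0514, 0.3703, 0.0421]] world [0.564 0.172 0.037]
```

View pics/t4.png

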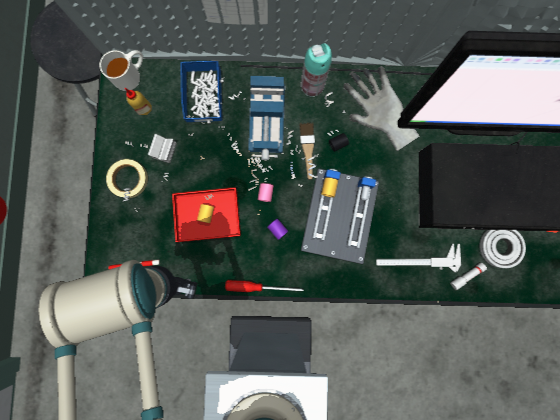

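View pics/s4.png

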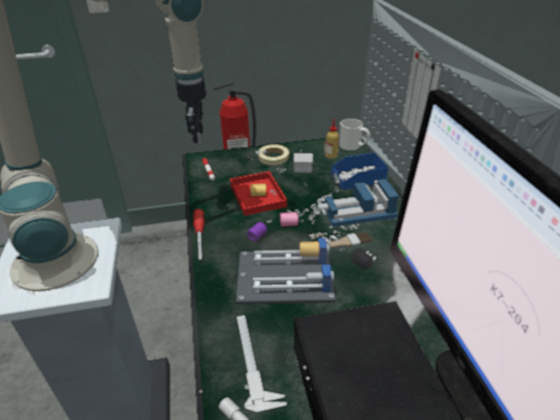

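The top view shows the tight bushing in the tray at (205,213) and the good one home against its post at (329,187). The other objects haven't moved and the arm is clear.

```bash
python3 -c "
from rig import manip
print(manip.sign_off())"
```

```text
the job is handed in; nothing more can be done
None
```

Both bushings were tried: the left one fits and is fully home on its pin, the tight right one is in the red reject tray, and the job was handed in at about 20 s.

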